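# Flip the status paddle of the inspected hub

## Robot

A 6-joint arm with a two-finger parallel gripper is mounted at the origin on the work surface. World frame = base frame: x ahead of the robot, y to its left, z up, the work surface at z = 0. Lengths are in m, angles in rad, forces in N, time in s.
With the tool pointing down it reaches from about 0.25 to 0.725 m from the base axis. Payload 4 kg.
Tool frame: the origin (TCP) lies at the very end of the fingers, on their centre line; the grasp point (between the pads) lies 19 mm behind it; z points along the fingers, y is the line along which they close (so a half turn about z gives the same grasp; the last joint's range is limited). The gripper opens to 85 mm and grips with 20 to 120 N. Pads are 22 mm wide; open, the fingers measure 114 mm over their backs; the gripper's body (76 mm by 85 mm) begins 54 mm behind the grasp point. The pads swing forward as they close: fully open they stand 13 mm farther back than shut.
Start: joints at [-1.15, 0.241, 0.005, 1.335, 0, 1.571], TCP at [0.204, -0.456, 0.194] pointing down, gripper open.
Joint ranges: [-2.72, 2.72], [-1.05, 1.87], [-1.09, 1.28], [-1.99, 2.15], [-1.42, 1.44], [-3.14, 3.14]. Speed limits (rad/s): [2.79, 2.79, 3.14, 3.14, 3.14, 3.14].

## Interface

Orientations are given as a unit quaternion [x, y, z, w].
In Python, from workcell import bot, vision, workorder gives the robot as it stands.
- The arm moves only by the shell command python3 -m creep 'ROWS' [OPENING]. ROWS is JSON, a list of rows, each a list of 2 entries, a list of its own where there are three numbers: the shift along the tool's x, y, z in mm, then the turn, a rotation vector about the tool's x, y, z in rad. In form: [[[dx, dy, dz], [wx, wy, wz]], ...]. A call has 1 to 12 rows; each row shifts and turns the commanded pose from where the row before left it, along the tool's axes as they then stand; what a row does not reach is not made up. A row lasts 1/8 s, in which the tool goes at most 62.5 mm and 10.7 degrees, less where a joint would pass 70% of its speed; a pose out of reach is approached as far as the arm can. A call is refused whole if a number of a shift passes 62.5 or a number of a turn 0.188, either way. A call with a gripper value outside its range is refused whole. OPENING is the finger opening in mm, from 0 to 85.4, set as the call begins (- or left out, the last holds). The fingers move at their own pace and stop on an object; the grip force is fixed at half the most. Time passes only in rows, so rows that do not move let the fingers close. It gives the time, the measured TCP pose, the force, the opening and the grip force at its end, in the units of the state.
- bot.get_obs(): the state, without advancing time (a new reading comes with each control period).
- vision.camera(name): name is "side" or "top" or "wrist"; returns a dict with "image" (480x640x3 uint8, blue, green, red), "z_map" (480x640 float32, m along the optical axis (not along the pixel's ray), 0 where there is no reading), "K" (3x3 intrinsics, pixels), "k1" (the pictures are not rectified: a ray, as slopes to the right and down, at radius r is drawn at 1 + k1 r^2 times it, then the intrinsics apply), "rvec" (rotation vector, rad) and "tvec" (3), from world to camera coordinates, as OpenCV has them; the wrist camera has in their place "tool_from_camera" (4x4, takes a point from camera to tool coordinates, whose origin is the TCP and whose axes are the flange's). Camera axes: x right, y down, z forward; pixel columns grow to the right and rows downward; lengths in m; the calibration is good to about 2 mm. A picture is of the moment at which its call begins: read the wrist's pose just before it.
- workorder.job_done(): hands the job in; it is judged then, once.
Trained networks look in a picture, given as the dict that the camera call returned (one of the last four; its "shot" number tells which), for a name from the list of things; names that differ only in an ending like _2 or _b are one class to them, and where a whole thing is asked for, a point or a joint stands for the part that bears it (a point fixed in the world has none). Each returns a list of dicts, best first, with "score" (0 to 1); they miss things now and then, are a little off and sometimes report something else, mostly with a low value. They report only what shows in the picture. A call takes as long as a camera call. They do not tell look-alikes from the thing itself.
- vision.spot_in(picture, query): "position" ([column, row] in pixels, amid what is visible of it).
- vision.place_of(picture, query): "position" ([column, row] in pixels: a listed point, or the origin of a listed thing).
The state is a dict: "clock": time; "joint_pos": joint angles; "joint_vel": joint speeds; "tau": joint torques, N m; "eef_pos": TCP position; "tool_rot": TCP orientation; "ft_force": force on the tool from outside, world axes, zero at the start; "ft_torque": the same for the moment, N m; "grip_width": finger opening in m; "grasp_force": force on a finger pad.
Only numpy, scipy, OpenCV 4.12 (cv2) and the standard library are available. Lean on these libraries where they do the work, as an engineer would, in place of code of your own. Each camera call takes 0.05 s, during which the arm holds its last target. There are 200 camera calls.

## Task

The stepped hub has passed inspection. Using only the fingertips, push the status paddle on the plate where the stepped hub stands right over its pivot, so that it lies flat on the other side showing its ring-marked face. Do not pinch or press it hard, and leave the hub, the flat ring, the other plate's paddle, the cup and the wrench as they are.

Things in the scene. Friction and masses are not known exactly. Their poses are not given: they have to be found in the camera images.
- hub_plate: Aluminium base plate bolted to the table, 150 (x) x 180 (y) x 8 mm thick; stepped hub on its +y half, hinged status paddle on its -y half. Origin: centre of its underside; z up, x points away from the robot at yaw 0 (turned up to 0.5 rad). Two fixed rest pillars 8 x 16 mm, 67.5 mm high, at x = -58 and +58 mm, y = -45 mm, lie under the paddle's two resting places.
- hub_plate_pivot (a point): Middle of the pivot axis of the hub plate's paddle, fixed to the plate at its x = 0, y = -45 mm, 70 mm above the table; axes as the plate's, the pivot runs along y. Two fixed hinge cheeks, 16 mm (x) x 6 mm (y), 78 mm high, stand 27 mm either side of it along y.
- hub_flag (a joint): Angle of the hub plate's white paddle: 0 = flat towards the plate's -x, two-bar face up (starts at 0 to 0.15); pi/2 = upright; pi (its stop) = flat towards +x, ring-marked face up. Pushing its thumb tab to +x lifts the paddle; once raised, its back is pushed on over to +x, then down. Dry friction (0.04 N m) holds it at any angle where it is left; about 1 N moves it. Mass 50 g.
- hub_flag_end (a point): Middle of the free end of the hub plate's paddle, 70 mm from the pivot axis; moves with it. The paddle is a white plate 60 long x 40 wide x 5 mm thick, from 10 to 70 mm from the axis, the axis in its mid-plane, on a barrel of 12 mm diameter.
- hub_flag_tab (a point): Middle of the end of the paddle's grey thumb tab, 45 mm from the pivot axis; moves with the paddle. The tab is 20 wide x 5 mm thick, stands out from the axis at right angles to the paddle: straight up at joint 0, level to the plate's +x at pi/2, straight down at pi.
- ring_plate: A second base plate, the same in all its parts, carrying the flat ring in place of the hub. Its paddle is to be left alone.
- ring_flag (a joint): Angle of the ring plate's paddle, same meaning as hub_flag. Must stay near 0.
- hub: Stepped steel hub standing loose on the hub plate: flange of 72 mm diameter, 18 mm thick, with a 44 mm diameter neck above it, 62 mm high in all, 0.9 kg. Origin: centre of its underside. To be left alone.
- ring: Flat steel ring lying loose on the ring plate: 72 mm outside, 40 mm inside diameter, 22 mm thick. Origin: centre of its underside. To be left alone.
- cup: White paper cup standing loose beyond the plates, 72 mm diameter at the rim, 85 mm high. Origin: centre of its underside. To be left alone.
- wrench: Steel wrench, 200 mm long along its x, lying loose between the robot and the plates. To be left alone.
Not all that is in view belongs to the job. What is shaped like the hub_plate but purple or red is not meant.

How it is judged:
On the way:
1. the hub plate's paddle has been raised past upright (value of joint hub_flag above 1.65 rad).
At the end, for the whole second after the job is handed in: The hub plate's paddle lies flat on its other side, within 0.12 rad (7 degrees) of its stop at pi; the ring plate's paddle is still below 0.3 rad; hub and ring are within 10 mm, cup and wrench within 15 mm, of where they started, the hub upright (value of joint hub_flag above 3.02 rad and value of joint ring_flag below 0.3 rad and distance of each of hub, ring from where it was at the start of the episode below 0.01 m and angle between hub's own z axis and vertical below 0.1 rad and distance of each of cup, wrench from where it was at the start of the episode below 0.015 m); the robot touches nothing.
It fails at once if the ring plate's paddle was moved (value of joint ring_flag above 0.3 rad).
It fails at once if the hub was shoved, lifted or tipped (distance of hub from where it was at the start of the episode above 0.01 m or angle between hub's own z axis and vertical above 0.1 rad).
It fails at once if the flat ring was shoved or lifted (distance of ring from where it was at the start of the episode above 0.01 m).
It fails at once if the cup or the wrench was disturbed (distance of any of cup, wrench from where it was at the start of the episode above 0.015 m).
It fails at once if the paddle or its stand was pinched or pressed hard (over 30 N) (contact force between the fingers and hub_plate above 30 N).
It also fails if it takes over 40 s, if anything falls off the work surface, if the arm or the gripper's body presses on something with over 40 N, if the wrist force passes 120 N, or if a joint passes its speed limit or range.

## Working session

There is one attempt and no reset: what is moved stays moved. The work goes in short steps, Python scripts to look and compute and a shell command to move; the robot and the scene stay as the last step left them, time stands still between calls to the robot, and variables do not carry over. Pictures are saved under pics/ and viewed, at most 10 in all, crops included, and the job is handed in when it is done.

```bash
mkdir -p pics; cat > h.py <<'E'
import numpy as np, cv2
from workcell import bot, vision, workorder
from scipy.spatial.transform import Rotation as R
def ray(c,px):
    K=c["K"];q=np.array([(px[0]-K[0,2])/K[0,0],(px[1]-K[1,2])/K[1,1]]);s=q.copy()
    for _ in range(20): s=q/(1+c["k1"]*(s@s))
    return np.array([s[0],s[1],1.])
def world(c,px,z=None,T=None):
    r=ray(c,px)
    if T is None:
        M=cv2.Rodrigues(np.array(c["rvec"],float))[0];o=-M.T@np.array(c["tvec"],float).ravel();d=M.T@r
    else: o=T[:3,3];d=T[:3,:3]@r
    if z is None: 
        k=c["z_map"][int(round(px[1])),int(round(px[0]))]; return o+d*k
    return o+d*(z-o[2])/d[2]
E
python3 - <<'E'
from h import *
np.set_printoptions(precision=3,suppress=True)
Z=dict(hub_plate=0,hub_plate_pivot=.07,hub_flag_tab=.115,hub_flag_end=.07,hub=.008,ring=.008,ring_plate=0,cup=0,wrench=0)
for n in("top","side"):
    c=vision.camera(n);cv2.imwrite(f"pics/{n}1.png",c["image"])
    for q,z in Z.items():
        for r in vision.place_of(c,q)[:4]:print(n,q,round(r["score"],2),np.round(r["position"]),world(c,r["position"],z))
print(bot.get_obs())
E
```

```text
top hub_plate 0.89 [197. 372.] [0.286 0.257 0.   ]
top hub_plate 0.83 [222. 239.] [0.56  0.209 0.   ]
top hub_plate 0.58 [449. 365.] [ 0.296 -0.255  0.   ]
top hub_plate_pivot 0.93 [474. 379.] [ 0.271 -0.286  0.07 ]
top hub_plate_pivot 0.79 [211. 377.] [0.281 0.215 0.07 ]
top hub_plate_pivot 0.7 [240. 242.] [0.542 0.163 0.07 ]
top hub_flag_tab 0.97 [206. 380.] [0.278 0.217 0.115]
top hub_flag_tab 0.88 [231. 243.] [0.532 0.173 0.115]
top hub_flag_tab 0.83 [479. 380.] [ 0.272 -0.285  0.115]
top hub_flag_end 0.84 [219. 279.] [0.47  0.202 0.07 ]
top hub_flag_end 0.72 [455. 412.] [ 0.21  -0.248  0.07 ]
top hub_flag_end 0.67 [204. 414.] [0.212 0.228 0.07 ]
top hub 0.91 [198. 239.] [0.56  0.259 0.008]
top ring 0.63 [400. 248.] [ 0.536 -0.159  0.008]
top ring 0.59 [317. 332.] [0.367 0.012 0.008]
top ring_plate 0.89 [418. 238.] [ 0.558 -0.201  0.   ]
top cup 0.63 [378. 144.] [ 0.765 -0.122  0.   ]
top wrench 0.6 [319. 332.] [0.366 0.008 0.   ]
side hub_plate 0.74 [434. 391.] [ 0.286  0.264 -0.   ]
side hub_plate 0.73 [436. 235.] [ 0.286 -0.245  0.   ]
side hub_plate 0.71 [284. 349.] [0.552 0.
[... 738 characters left out ...]
9 [325. 238.] [ 0.547 -0.162  0.008]
side ring_plate 0.65 [325. 235.] [ 0.551 -0.191  0.   ]
side cup 0.58 [233. 243.] [ 0.756 -0.112  0.   ]
side cup 0.43 [266. 361.] [0.577 0.248 0.   ]
side wrench 0.85 [396. 295.] [0.367 0.016 0.   ]
{'clock': 1.0, 'joint_pos': array([-1.15 ,  0.241,  0.005,  1.335, -0.   ,  1.571]), 'joint_vel': array([ 0.001, -0.   , -0.001, -0.   ,  0.002, -0.001]), 'tau': array([ -0.   , -37.222,  25.27 ,   0.001,   0.   ,   0.   ]), 'eef_pos': array([ 0.204, -0.456,  0.194]), 'tool_rot': array([0.978, 0.209, 0.   , 0.   ]), 'ft_force': array([-0.197,  0.373, -0.741]), 'ft_torque': array([-0.025, -0.002,  0.017]), 'grasp_force': 0.0, 'grip_width': 0.08552989049040169}
```

View pics/top1.png

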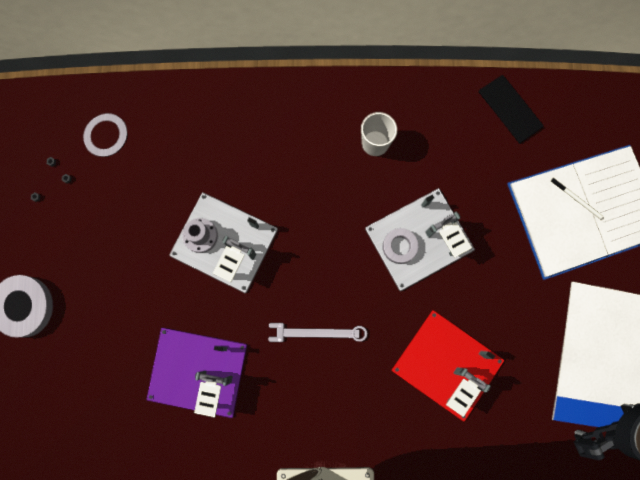

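View pics/side1.png

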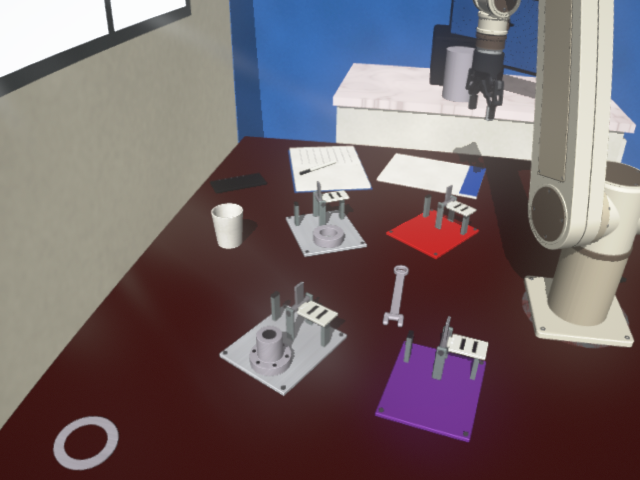

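The hub plate is the grey one at px (222,240), yaw about -0.42. Its pivot is near (0.539, 0.169) and its tab stands up near (0.532, 0.170). The purple plate (197,372) and red plate (449,365) are decoys, and the ring plate is at (418,238). Next I close the fingers and move above the paddle.

```bash
python3 -m creep '[[[44,-37,-8],[0,0,0]],[[46,-38,-8],[0,0,0]],[[46,-38,-8],[0,0,0]],[[46,-38,-8],[0,0,0]],[[46,-38,0],[0,0,0]],[[46,-38,0],[0,0,0]],[[46,-38,0],[0,0,0]],[[46,-38,0],[0,0,0]],[[46,-38,0],[0,0,0]],[[46,-38,0],[0,0,0]],[[46,-38,0],[0,0,0]],[[41,-35,0],[0,0,0]]]' 0
python3 -m creep '[[[0,0,0],[0,0,-0.18]],[[0,0,0],[0,0,-0.18]],[[0,0,0],[0,0,-0.18]],[[0,0,0],[0,0,-0.18]],[[0,0,0],[0,0,-0.18]],[[0,0,0],[0,0,-0.18]],[[0,0,0],[0,0,-0.18]],[[0,0,0],[0,0,-0.18]],[[0,0,0],[0,0,-0.18]],[[0,0,0],[0,0,-0.18]],[[0,0,0],[0,0,-0.18]],[[0,0,0],[0,0,-0.18]]]'
python3 -m creep '[[[0,0,0],[0,0,-0.14]],[[0,0,0],[0,0,0]],[[0,0,0],[0,0,0]]]'
python3 - <<'E'
from h import *
np.set_printoptions(precision=3,suppress=True)
Z=dict(hub_plate_pivot=.07,hub_flag_tab=.115,hub_flag_end=.07,hub=.008)
o=bot.get_obs()
T=np.eye(4);T[:3,:3]=R.from_quat(o["tool_rot"]).as_matrix();T[:3,3]=o["eef_pos"]
c=vision.camera("wrist");T=T@np.array(c["tool_from_camera"]);cv2.imwrite("pics/w1.png",c["image"])
print(o["eef_pos"],R.from_quat(o["tool_rot"]).as_matrix(),o["joint_pos"])
for q,z in Z.items():
    for r in vision.place_of(c,q)[:2]:print(q,round(r["score"],2),np.round(r["position"]),world(c,r["position"],z,T),world(c,r["position"],None,T))
c=vision.camera("top")
for q in("hub_flag_end","hub_plate","hub_flag_tab","hub_plate_pivot"):
    for r in vision.spot_in(c,q)[:3]:print(q,round(r["score"],2),np.round(r["position"]),world(c,r["position"]))
E
```

```text
clock: 2.5
eef_pos: [0.5178, 0.181, 0.226]
tool_rot: [0.978, 0.209, 0.0, 0.0]
ft_force: [0.3, -0.9, 0.1]
grip_width: -0.0001
grasp_force: 0.0
clock: 4.0
eef_pos: [0.5171, 0.1788, 0.226]
tool_rot: [0.274, 0.962, -0.0, -0.0]
ft_force: [-0.2, 0.2, -0.1]
grip_width: -0.0001
grasp_force: 0.0
clock: 4.38
eef_pos: [0.517, 0.1788, 0.226]
tool_rot: [0.21, 0.978, -0.0, -0.0]
ft_force: [-0.4, -0.4, -0.2]
grip_width: -0.0002
grasp_force: 0.0
[0.517 0.179 0.226] [[-0.912  0.41  -0.   ]
 [ 0.41   0.912 -0.   ]
 [ 0.    -0.    -1.   ]] [ 0.333  0.325  0.203  1.448 -0.     0.756]
hub_plate_pivot 0.89 [323. 228.] [0.533 0.167 0.07 ] [0.532 0.167 0.073]
hub_plate_pivot 0.42 [414. 204.] [0.546 0.25  0.07 ] [0.546 0.25  0.069]
hub_flag_tab 0.89 [327. 247.] [0.536 0.169 0.115] [0.536 0.169 0.115]
hub_flag_end 0.79 [327. 155.] [0.475 0.197 0.07 ] [0.475 0.197 0.072]
hub 0.91 [412. 207.] [0.567 0.254 0.008] [0.548 0.248 0.069]
hub_flag_end 0.8 [230. 260.] [0.507 0.181 0.073]
hub_flag_end 0.63 [467. 391.] [ 0.248 -0.272  0.075]
hub_plate 0.72 [243. 248.] [0.53  0.156 0.071]
hub_plate 0.6 [448. 363.] [ 0.3  -0.25  0.01]
hub_flag_tab 0.93 [232. 258.] [0.509 0.176 0.075]
hub_flag_tab 0.61 [468. 393.] [ 0.244 -0.274  0.073]
hub_plate_pivot 0.72 [450. 364.] [ 0.297 -0.255  0.012]
hub_plate_pivot 0.71 [244. 249.] [0.526 0.152 0.079]
```

View pics/w1.png

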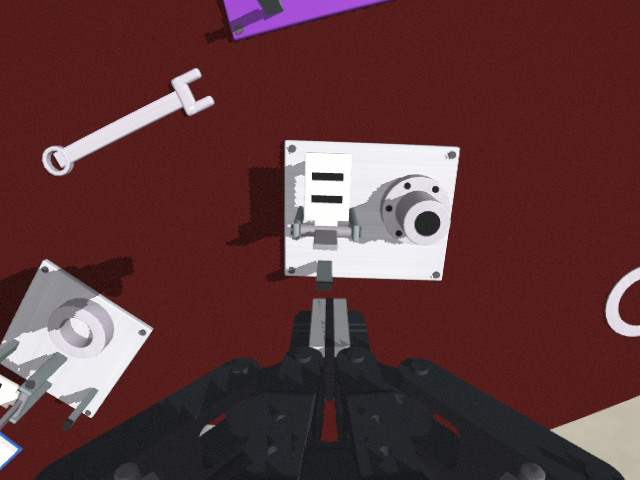

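The wrist view shows the two-bar face at (327,180), the tab at (325,240), and the closed fingers lined up on the tab's centre line. I will go down behind the tab and push to plate +x, which is tool -x.

```bash
python3 -m creep '[[[6,0,30],[0,0,0]],[[0,0,40],[0,0,0]],[[0,0,40],[0,0,0]],[[0,0,18],[0,0,0]],[[0,0,0],[0,0,0]]]'
python3 -m creep '[[[-6,0,0],[0,0,0]],[[-6,0,0],[0,0,0]],[[-6,0,0],[0,0,0]],[[-6,0,0],[0,0,0]],[[-6,0,0],[0,0,0]]]'
python3 -m creep '[[[-6,0,0],[0,0,0]],[[-6,0,0],[0,0,0]],[[-6,0,0],[0,0,0]],[[0,0,0],[0,0,0]]]'
python3 - <<'E'
from h import *
c=vision.camera("side");i=c["image"];cv2.imwrite("pics/s2.png",cv2.resize(i[180:420,180:500],(800,600)))
E
```

```text
clock: 5.5
eef_pos: [0.5101, 0.1808, 0.0964]
tool_rot: [0.209, 0.978, -0.001, -0.002]
ft_force: [0.4, -0.7, 0.5]
grip_width: -0.0
grasp_force: 0.0
clock: 6.12
eef_pos: [0.5395, 0.1688, 0.0981]
tool_rot: [0.209, 0.978, 0.0, 0.0]
ft_force: [-0.4, -0.2, 0.3]
grip_width: 0.0002
grasp_force: 0.0
clock: 6.62
eef_pos: [0.5558, 0.1614, 0.0979]
tool_rot: [0.209, 0.978, 0.0, 0.0]
ft_force: [-0.2, -0.1, -0.8]
grip_width: -0.0
grasp_force: 0.0
```

View pics/s2.png

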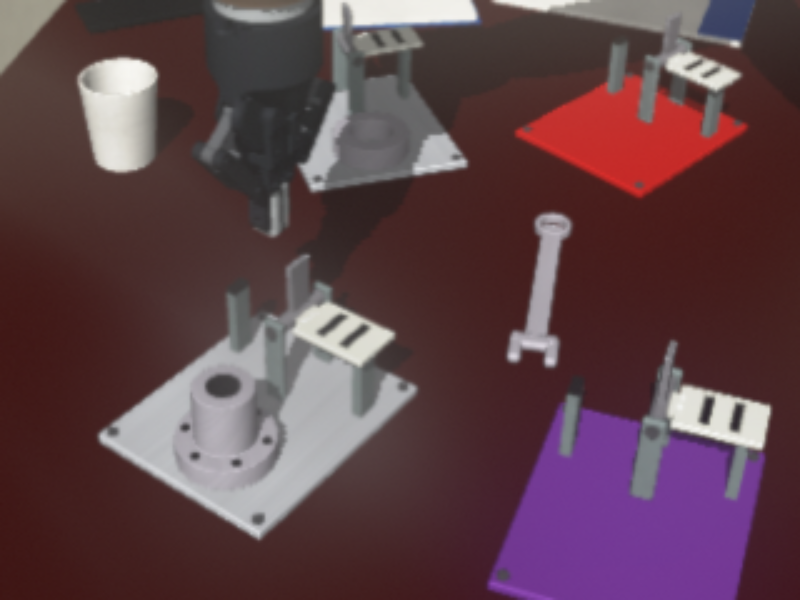

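The side view shows the tab (300,280 in the crop) still upright and the fingertip at (272,232), which is clear of it. I will measure the true tip position from depth.

```bash
python3 - <<'E'
from h import *
np.set_printoptions(precision=3,suppress=True)
o=bot.get_obs();print(o["eef_pos"],o["joint_pos"])
for n in("side","top"):
    c=vision.camera(n)
    p=cv2.projectPoints(np.array([o["eef_pos"]]),np.array(c["rvec"],float),np.array(c["tvec"],float),c["K"],np.array([c["k1"],0,0,0.]))[0].ravel()
    print(n,"tcp projects",p)
    if n=="side":
        for px in [(288,272),(286,270),(290,268),(300,288),(299,292),(287,262)]:print(px,world(c,px))
    cv2.imwrite("pics/t3.png",cv2.resize(c["image"][160:320,120:333],(798,600)))
    if n=="top":
        for q in("hub_flag_tab","hub_flag_end","hub"):
            for r in vision.place_of(c,q)[:3]:print(q,r["score"],r["position"],world(c,r["position"]))
    else:
        for q in("hub_flag_tab","hub_plate_pivot"):
            for r in vision.spot_in(c,q)[:3]:print(q,r["score"],r["position"],world(c,r["position"]))
E
```

```text
[0.555 0.162 0.098] [0.283 0.451 0.052 1.172 0.    0.704]
side tcp projects [287.68  288.196]
(288, 272) [0.551 0.171 0.14 ]
(286, 270) [0.554 0.175 0.147]
(290, 268) [0.549 0.168 0.146]
(300, 288) [0.532 0.168 0.107]
(299, 292) [0.533 0.169 0.099]
(287, 262) [0.552 0.174 0.162]
hub_flag_tab 0.88 [451.3, 206.8] [ 0.259 -0.262  0.071]
hub_flag_tab 0.79 [310.3, 310.6] [0.51  0.183 0.071]
hub_flag_tab 0.73 [463.7, 345.9] [0.246 0.225 0.071]
hub_plate_pivot 0.89 [295.6, 339.4] [0.536 0.193 0.008]
hub_plate_pivot 0.75 [439.5, 385.0] [0.277 0.259 0.009]
hub_plate_pivot 0.62 [435.8, 231.5] [ 0.288 -0.246  0.008]
top tcp projects [238.106 232.487]
hub_flag_tab 0.96 [480.9, 381.8] [ 0.268 -0.289  0.112]
hub_flag_end 0.72 [454.0, 410.3] [ 0.213 -0.246  0.073]
```

View pics/t3.png

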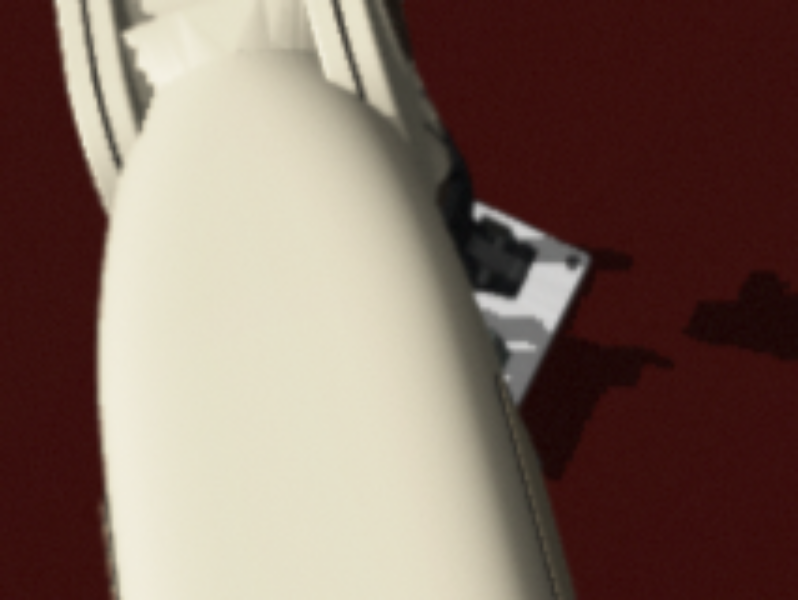

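The top view is blocked by the arm. From side depth, the visible finger end is at about z = 0.137, although the reported TCP is 0.098. I will check where the tips lie in the tool frame using the wrist depth.

```bash
python3 - <<'E'
from h import *
np.set_printoptions(precision=3,suppress=True)
o=bot.get_obs()
c=vision.camera("wrist");T=np.array(c["tool_from_camera"]);print(T)
for v in range(285,380,8):
    print(v,[world(c,(u,v),None,T) for u in(316,340)])
M=np.eye(4);M[:3,:3]=R.from_quat(o["tool_rot"]).as_matrix();M[:3,3]=o["eef_pos"]
for q,z in dict(hub_flag_tab=.115,hub_flag_end=.07,hub=.07,hub_plate_pivot=.07).items():
    for r in vision.place_of(c,q)[:2]:print(q,round(r["score"],2),np.round(r["position"]),world(c,r["position"],z,M@T),world(c,r["position"],None,M@T))
s=vision.camera("side")
for v in range(262,282,2): print(v,[np.round(world(s,(u,v)),3) for u in(286,290)])
cv2.imwrite("pics/w3.png",c["image"])
E
```

```text
[[ 0.    -0.947 -0.321  0.083]
 [ 1.    -0.     0.     0.001]
 [-0.    -0.321  0.947 -0.179]
 [ 0.     0.     0.     1.   ]]
285 [array([-0.034, -0.008,  0.066]), array([-0.047,  0.009,  0.093])]
293 [array([-0.034, -0.008,  0.054]), array([-0.053,  0.009,  0.092])]
301 [array([ 0.011, -0.004, -0.044]), array([ 0.01 ,  0.005, -0.042])]
309 [array([ 0.011, -0.004, -0.05 ]), array([ 0.011,  0.005, -0.049])]
317 [array([ 0.011, -0.004, -0.056]), array([ 0.011,  0.005, -0.056])]
325 [array([ 0.011, -0.004, -0.062]), array([ 0.011,  0.005, -0.061])]
333 [array([ 0.011, -0.004, -0.067]), array([ 0.011,  0.005, -0.066])]
341 [array([ 0.011, -0.003, -0.07 ]), array([ 0.011,  0.004, -0.071])]
349 [array([ 0.012, -0.003, -0.077]), array([ 0.01 ,  0.004, -0.074])]
357 [array([ 0.011, -0.003, -0.08 ]), array([ 0.012,  0.004, -0.081])]
365 [array([ 0.011, -0.003, -0.084]), array([ 0.012,  0.004, -0.085])]
373 [array([ 0.012, -0.003, -0.089]), array([ 0.012,  0.004, -0.089])]
hub_flag_tab 0.83 [324. 254.] [0.535 0.169 0.115] [0.536 0.169 0.114]
hub_flag_end 0.71 [329.  96.] [0.473 0.199 0.07 ] [0.473 0.199 0.073]
hub 0.73 [454. 194.] [0.548 0.242 0.07 ] [0.55  0.243 0.064]
hub_plate_pivot 0.78 [323. 229.] [0.537 0.167 0.07 ] [0.534 0.169 0.082]
262 [array([0.553, 0.177, 0.164]), array([0.547, 0.171, 0.161])]
264 [array([0.552, 0.179, 0.162]), array([0.548, 0.17 , 0.156])]
266 [array([0.553, 0.177, 0.156]), array([0.548, 0.17 , 0.152])]
268 [array([0.554, 0.175, 0.151]), array([0.547, 0.173, 0.15 ])]
270 [array([0.554, 0.175, 0.146]), array([0.548, 0.171, 0.144])]
272 [array([0.555, 0.173, 0.141]), array([0.548, 0.169, 0.139])]
274 [array([ 0.605, -0.015, -0.001]), array([0.548, 0.17 , 0.136])]
276 [array([ 0.604, -0.011, -0.003]), array([ 0.595, -0.009, -0.001])]
278 [array([ 0.602, -0.002, -0.002]), array([ 0.593, -0.004, -0.002])]
280 [array([0.361, 0.896, 0.666]), array([ 0.592,  0.003, -0.002])]
```

View pics/w3.png

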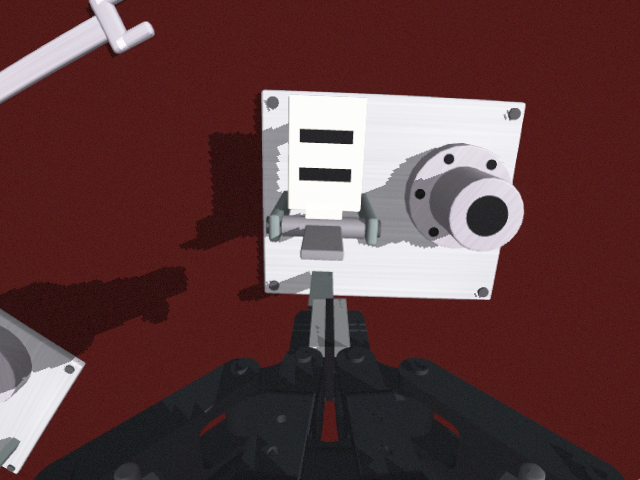

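Both cameras agree that the real fingertips sit about 37 mm behind the reported TCP, so the fingers passed over the tab. I will go back behind it, lower by another 40 mm and push again.

```bash
python3 -m creep '[[[24,0,0],[0,0,0]],[[25,0,0],[0,0,0]],[[0,0,15],[0,0,0]],[[0,0,13],[0,0,0]],[[0,0,10],[0,0,0]],[[0,0,0],[0,0,0]]]'
python3 -m creep '[[[-6,0,0],[0,0,0]],[[-6,0,0],[0,0,0]],[[-6,0,0],[0,0,0]],[[-6,0,0],[0,0,0]],[[-3,0,0],[0,0,0]]]'
python3 -m creep '[[[-6,0,0],[0,0,0]],[[-6,0,0],[0,0,0]],[[-6,0,0],[0,0,0]],[[0,0,0],[0,0,0]]]'
python3 - <<'E'
from h import *
c=vision.camera("side");i=c["image"];cv2.imwrite("pics/s4.png",cv2.resize(i[220:400,200:440],(800,600)))
E
```

```text
clock: 8.07
eef_pos: [0.5101, 0.181, 0.0584]
tool_rot: [0.209, 0.978, -0.001, -0.001]
ft_force: [0.7, 0.2, -0.3]
grip_width: 0.0002
grasp_force: 0.0
clock: 8.7
eef_pos: [0.5353, 0.1705, 0.0598]
tool_rot: [0.209, 0.978, -0.0, -0.0]
ft_force: [-1.8, 1.1, -1.6]
grip_width: 0.0
grasp_force: 0.8
clock: 9.2
eef_pos: [0.5528, 0.1629, 0.0602]
tool_rot: [0.209, 0.978, 0.0, 0.001]
ft_force: [0.7, -0.0, -0.8]
grip_width: 0.0002
grasp_force: 0.0
```

View pics/s4.png

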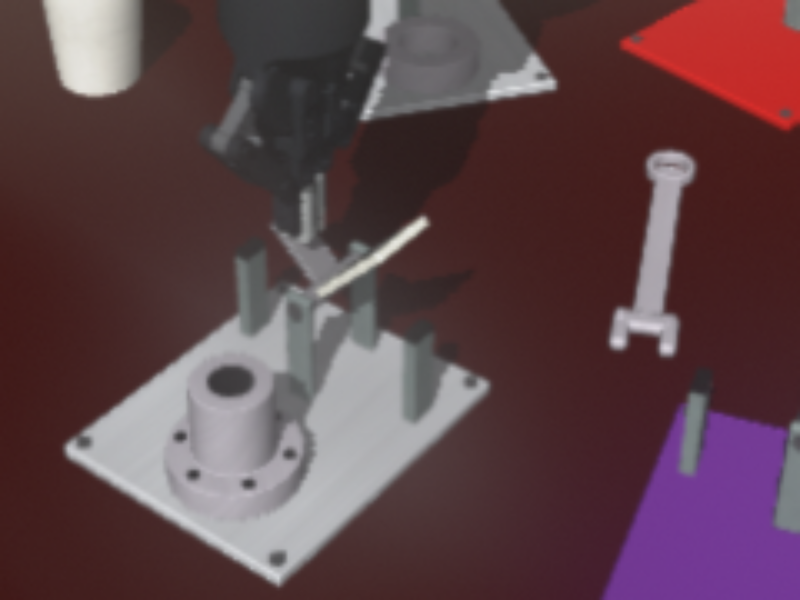

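The paddle is now up at about 45°, with its free end at (425,222). I will push further while lowering slightly, then lift, come back behind the paddle and lower there.

```bash
python3 -m creep '[[[-5,0,3],[0,0,0]],[[-5,0,3],[0,0,0]],[[-4,0,1],[0,0,0]],[[-4,0,0],[0,0,0]],[[0,0,0],[0,0,0]]]'
python3 -m creep '[[[0,0,-25],[0,0,0]],[[0,0,-35],[0,0,0]],[[0,0,-25],[0,0,0]],[[40,0,0],[0,0,0]],[[45,0,0],[0,0,0]],[[30,0,0],[0,0,0]],[[0,0,0],[0,0,0]]]'
python3 -m creep '[[[0,0,25],[0,0,0]],[[0,0,30],[0,0,0]],[[0,0,10],[0,0,0]],[[0,0,0],[0,0,0]]]'
python3 - <<'E'
from h import *
c=vision.camera("side");i=c["image"];cv2.imwrite("pics/s5.png",cv2.resize(i[220:400,200:440],(800,600)))
E
```

```text
clock: 9.88
eef_pos: [0.5689, 0.1557, 0.053]
tool_rot: [0.209, 0.978, -0.0, 0.0]
ft_force: [-1.1, -0.3, -0.8]
grip_width: -0.0
grasp_force: 0.0
clock: 10.75
eef_pos: [0.4616, 0.2035, 0.1385]
tool_rot: [0.208, 0.978, -0.0, 0.0]
ft_force: [-0.0, 0.6, -0.1]
grip_width: -0.0
grasp_force: 0.0
clock: 11.25
eef_pos: [0.4634, 0.2025, 0.0726]
tool_rot: [0.209, 0.978, -0.0, -0.0]
ft_force: [0.1, -0.3, 0.2]
grip_width: 0.0002
grasp_force: 0.0
```

View pics/s5.png

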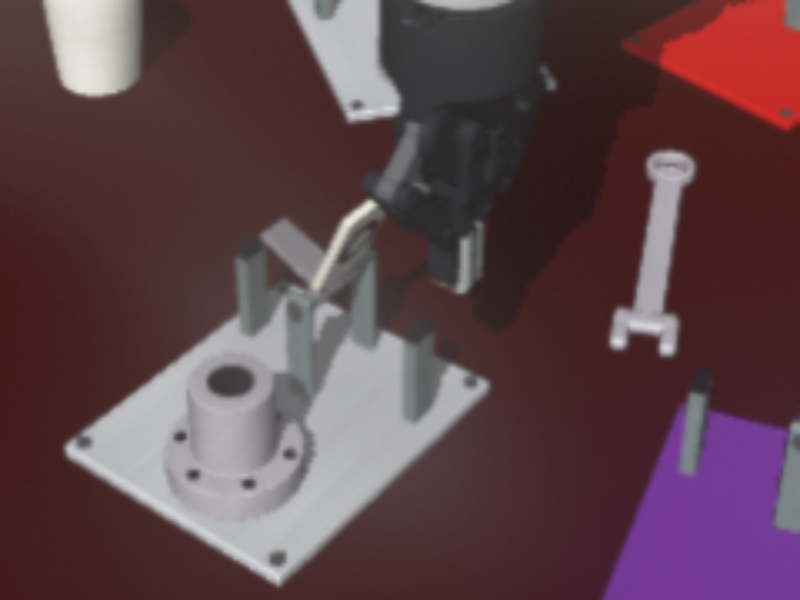

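The paddle stands at about 55°, with its ring-marked face showing, and the fingertips (460,290) are clear behind it. Now I push it over to +x.

```bash
python3 -m creep '[[[-12,0,0],[0,0,0]],[[-12,0,0],[0,0,0]],[[-8,0,0],[0,0,0]],[[-7,0,0],[0,0,0]],[[-7,0,0],[0,0,0]],[[-7,0,0],[0,0,0]]]'
python3 -m creep '[[[-7,0,0],[0,0,0]],[[-7,0,0],[0,0,0]],[[-7,0,0],[0,0,0]],[[-7,0,0],[0,0,0]],[[-7,0,0],[0,0,0]],[[-6,0,0],[0,0,0]],[[0,0,0],[0,0,0]]]'
python3 -m creep '[[[-6,0,3],[0,0,0]],[[-6,0,4],[0,0,0]],[[-6,0,4],[0,0,0]],[[-6,0,4],[0,0,0]],[[0,0,0],[0,0,0]]]'
python3 - <<'E'
from h import *
c=vision.camera("side");i=c["image"];cv2.imwrite("pics/s6.png",cv2.resize(i[220:400,200:440],(800,600)))
E
```

```text
clock: 12.05
eef_pos: [0.5117, 0.1811, 0.0729]
tool_rot: [0.209, 0.978, -0.0, -0.0]
ft_force: [-0.4, 0.6, -0.2]
grip_width: -0.0002
grasp_force: 0.4
clock: 12.92
eef_pos: [0.5498, 0.1642, 0.0731]
tool_rot: [0.209, 0.978, 0.0, 0.0]
ft_force: [0.1, -0.9, 0.2]
grip_width: 0.0002
grasp_force: 0.0
clock: 13.55
eef_pos: [0.5713, 0.1543, 0.0575]
tool_rot: [0.209, 0.978, -0.0, -0.0]
ft_force: [0.3, -0.2, -0.9]
grip_width: 0.0001
grasp_force: 0.0
```

View pics/s6.png

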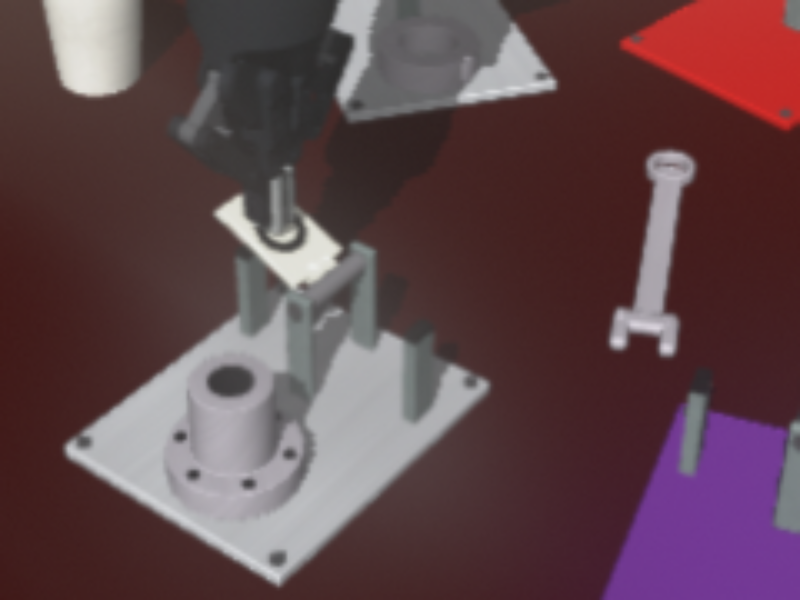

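The paddle is past upright, ring face up, at about 150°. Now I press it gently down and watch the force.

```bash
python3 -m creep '[[[-4,0,4],[0,0,0]],[[-4,0,4],[0,0,0]],[[-4,0,4],[0,0,0]],[[0,0,3],[0,0,0]],[[0,0,0],[0,0,0]]]'
python3 -m creep '[[[0,0,2],[0,0,0]],[[0,0,1],[0,0,0]],[[0,0,0],[0,0,0]]]'
python3 - <<'E'
from h import *
np.set_printoptions(precision=3,suppress=True)
c=vision.camera("side")
for q in("hub_flag_end",):
    for r in vision.place_of(c,q)[:3]:print(r["score"],r["position"],world(c,r["position"]))
for v in range(268,300,4):print(v,[(u,world(c,(u,v))) for u in(260,270,280,290)])
E
```

```text
clock: 14.22
eef_pos: [0.5817, 0.1497, 0.0426]
tool_rot: [0.209, 0.978, -0.0, -0.0]
ft_force: [-0.8, 0.4, 0.3]
grip_width: -0.0001
grasp_force: 0.0
clock: 14.6
eef_pos: [0.5818, 0.1499, 0.04]
tool_rot: [0.209, 0.978, 0.0, -0.0]
ft_force: [0.9, 0.3, 0.1]
grip_width: 0.0002
grasp_force: 0.0
0.79 [486.9, 350.4] [ 0.19   0.147 -0.002]
0.79 [470.1, 213.0] [ 0.214 -0.243  0.07 ]
0.62 [271.1, 286.2] [0.587 0.159 0.096]
268 [(260, array([0.59 , 0.205, 0.166])), (270, array([0.585, 0.165, 0.139])), (280, array([0.571, 0.15 , 0.131])), (290, array([ 0.602, -0.038, -0.001]))]
272 [(260, array([0.592, 0.201, 0.155])), (270, array([0.586, 0.162, 0.129])), (280, array([0.571, 0.153, 0.124])), (290, array([ 0.599, -0.026, -0.002]))]
276 [(260, array([0.601, 0.175, 0.127])), (270, array([0.581, 0.181, 0.134])), (280, array([0.572, 0.149, 0.113])), (290, array([ 0.595, -0.012, -0.003]))]
280 [(260, array([ 0.654,  0.016, -0.002])), (270, array([0.581, 0.182, 0.127])), (280, array([0.57 , 0.156, 0.11 ])), (290, array([0.591, 0.006, 0.   ]))]
284 [(260, array([0.649, 0.033, 0.   ])), (270, array([0.588, 0.16 , 0.101])), (280, array([0.571, 0.155, 0.1  ])), (290, array([ 0.588,  0.017, -0.002]))]
288 [(260, array([ 0.646,  0.043, -0.002])), (270, array([0.59 , 0.156, 0.089])), (280, array([0.571, 0.157, 0.093])), (290, array([ 0.585,  0.031, -0.002]))]
292 [(260, array([ 0.642,  0.058, -0.001])), (270, array([0.592, 0.15 , 0.075])), (280, array([0.572, 0.153, 0.081])), (290, array([0.557, 0.141, 0.074]))]
296 [(260, array([ 0.639,  0.069, -0.002])), (270, array([0.589, 0.161, 0.075])), (280, array([0.572, 0.157, 0.074])), (290, array([0.554, 0.152, 0.073]))]
```

```bash
python3 -m creep '[[[0,0,1],[0,0,0]],[[0,0,1],[0,0,0]],[[0,0,0],[0,0,0]]]'
python3 -m creep '[[[0,0,1],[0,0,0]],[[0,0,0],[0,0,0]]]'
```

```text
clock: 15.08
eef_pos: [0.5819, 0.1498, 0.0379]
tool_rot: [0.209, 0.978, 0.0, -0.0]
ft_force: [-0.2, 0.0, -0.6]
grip_width: 0.0001
grasp_force: 0.0
clock: 15.32
eef_pos: [0.5818, 0.1498, 0.0369]
tool_rot: [0.209, 0.978, -0.0, -0.0]
ft_force: [0.1, -0.6, -0.2]
grip_width: 0.0003
grasp_force: 0.0
```

```bash
python3 -m creep '[[[0,0,1],[0,0,0]],[[0,0,0],[0,0,0]]]'
python3 -m creep '[[[0,0,1],[0,0,0]],[[0,0,0],[0,0,0]]]'
```

```text
clock: 15.58
eef_pos: [0.5818, 0.1498, 0.0359]
tool_rot: [0.209, 0.978, 0.0, -0.0]
ft_force: [-0.6, -0.6, 0.1]
grip_width: -0.0004
grasp_force: 0.0
clock: 15.82
eef_pos: [0.5819, 0.1498, 0.0353]
tool_rot: [0.209, 0.978, 0.0, 0.0]
ft_force: [-0.6, 0.2, 1.6]
grip_width: -0.0002
grasp_force: 1.2
```

```bash
python3 -m creep '[[[0,0,0.7],[0,0,0]],[[0,0,0],[0,0,0]]]'
```

```text
clock: 16.08
eef_pos: [0.5819, 0.1499, 0.0351]
tool_rot: [0.209, 0.978, 0.0, 0.0]
ft_force: [-1.8, -1.3, 6.0]
grip_width: -0.0006
grasp_force: 2.9
```

The paddle is at its stop: the force rose to 6 N with almost no movement. I will lift off, back away and check.

```bash
python3 -m creep '[[[0,0,-5],[0,0,0]],[[0,0,-30],[0,0,0]],[[0,0,-50],[0,0,0]],[[0,0,-60],[0,0,0]],[[50,0,-30],[0,0,0]],[[60,0,0],[0,0,0]],[[60,0,0],[0,0,0]],[[0,0,0],[0,0,0]],[[0,0,0],[0,0,0]]]'
python3 - <<'E'
from h import *
np.set_printoptions(precision=4,suppress=True)
c=vision.camera("side");i=c["image"];cv2.imwrite("pics/s7.png",cv2.resize(i[180:420,180:500],(800,600)))
P=np.array([.536,.168]);ex=np.array([.913,-.408]);ey=np.array([.408,.913]);L=[]
for v in range(270,315):
    for u in range(255,305):
        w=world(c,(u,v));d=w[:2]-P;x=d@ex;y=d@ey
        if .018<x<.065 and abs(y)<.017 and w[2]>.06: L.append((x,w[2]))
L=np.array(L);print(len(L),np.polyfit(L[:,0],L[:,1],1),L[:,1].min(),L[:,1].max())
E
```

```text
clock: 17.2
eef_pos: [0.4273, 0.2195, 0.2097]
tool_rot: [0.209, 0.978, 0.0, 0.001]
ft_force: [0.2, 0.7, 1.1]
grip_width: 0.0001
grasp_force: 0.0
322 [-0.0077  0.0715] 0.06556411805259543 0.07511600680110297
```

View pics/s7.png

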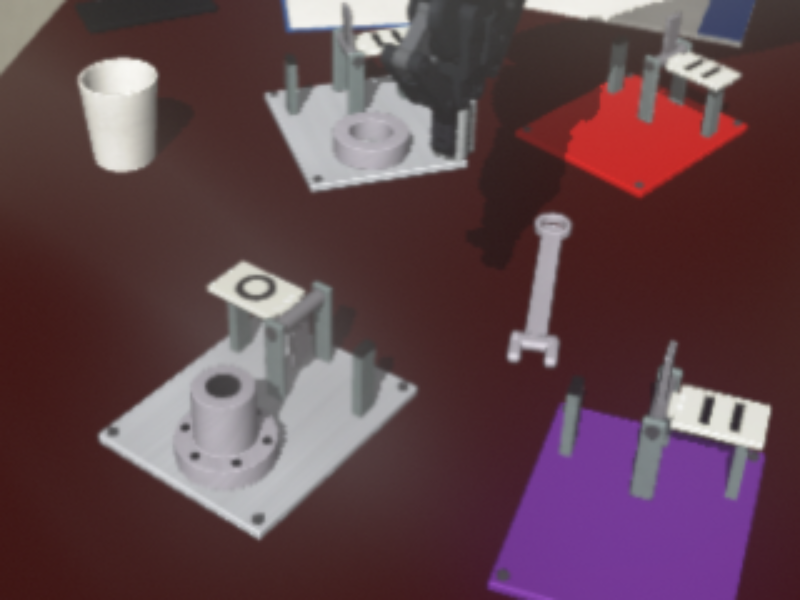

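The paddle lies flat on its far pillar, ring-marked face up at (255,288), with a measured slope near 0. The hub, ring, cup and wrench look undisturbed, and the arm is clear.

```bash
python3 -c "
from workcell import workorder
print(workorder.job_done())"
```

```text
the job is handed in; nothing more can be done
None
```

The hub plate's paddle now lies flat on its other side with the ring-marked face up, nothing else looked disturbed in the last side view, and the job is handed in; no verdict came back.

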